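Free the orange bayonet cap of a microscope illuminator

TASK

The lamp under the orange cap is due for a change. Press the orange cap down against its spring, twist it a quarter turn anticlockwise (seen from above) to free its lugs from the two steel claws, then lift it off and set it down flat, grip bar up, in the green tray without forcing or dropping it. Leave the blue cap on the other lamp alone.

Things in the scene. Friction and masses are not known exactly. Their poses are not given: they have to be found in the camera images.
- orange_cap_grip (a point): Loose orange bayonet cap, 72 mm tall, about 0.12 kg: plug 44 across, 20 high; on it a flange 60 across, 8 thick, with two opposite lugs (88 over both); on top an upright bar to pinch, 50 long (along x, in line with the lugs), 14 thick (y), 44 tall. Point: middle of the bar, on the cap's axis, 22 above the flange, 50 above the underside; z up. Starts 124 above the bench, held up by a spring: 4 N + 0.25 N/mm.
- lamp_orange: White lamp box under the orange cap, fixed, 130 (x) x 140 x 60 mm; origin: centre of underside. On top a collar 68 across, to z 82; claws at +x and -x, 34 to 57 from the axis, to z 105. Cap's x starts along this x. Cap can go 12 mm down and turns only anticlockwise, only if pressed over 6 mm (9 is good). Turned 45 to 130 degrees it is clear of the claws, pops up 6 mm if let go, and lifts straight out.
- blue_cap_grip (a point): Blue cap on a second, identical lamp box, to be left alone. Same shape and size as the orange cap; the point lies likewise at the middle of its grip bar, 124 mm above the bench (top of the bar at 146 mm).
- tray: Shallow open green tray, fixed to the bench, 170 mm (x) by 150 mm (y), 16 mm high, walls and floor 4 mm thick, empty; origin at the centre of its underside, z up. A cap standing in it on its plug has the middle of its grip bar 54 mm above this origin.
Things that resemble listed ones, but are neither listed nor needed, are in the scene too. What is meant by the part that bears orange_cap_grip is not red or white, and is the larger of those in its own colour.

How it is judged (in metres and radians):
On the way, in this order (a step that is already met when the one before it is completed fails the run):
1. the orange cap is pressed down more than 5 mm in its lamp (z of orange_cap_grip in the frame of lamp_orange below 0.119 m and horizontal distance between orange_cap_grip and lamp_orange below 0.01 m), for 0.1 s.
2. the orange cap, still in its collar, is turned more than 50 degrees (angle between the x axis of orange_cap_grip and the x axis of lamp_orange, either way round above 0.87 rad and z of orange_cap_grip in the frame of lamp_orange below 0.14 m and horizontal distance between orange_cap_grip and lamp_orange below 0.012 m), for 0.1 s.
At the end, for the whole second after the job is handed in: The orange cap stands at rest and released on the floor of the green tray, grip bar up (within 10 degrees), anywhere inside its walls; the blue cap is still locked in its lamp (within 5 mm of where it was) (x of orange_cap_grip in the frame of tray between -0.06 and 0.06 m and y of orange_cap_grip in the frame of tray between -0.055 and 0.055 m and z of orange_cap_grip in the frame of tray between 0.046 and 0.062 m and angle between orange_cap_grip's own z axis and vertical below 0.17 rad and contact force between orange_cap and the fingers below 0.1 N and contact force between orange_cap and tray above 0.3 N and linear speed of orange_cap below 0.02 m/s and distance of blue_cap_grip from where it was at the start of the episode below 0.005 m); the robot touches nothing.
It fails at once if the cap's lugs are forced against the lamp with more than 120 N (contact force between orange_cap and lamp_orange above 120 N).
It fails at once if the blue cap is pushed, freed or moved by more than 5 mm (distance of blue_cap_grip from where it was at the start of the episode above 0.005 m).
It fails at once if the orange cap is dropped (falls free faster than 0.7 m/s, some 25 mm) (linear speed of orange_cap above 0.7 m/s and contact force between orange_cap and the fingers below 0.1 N).
It also fails if it takes over 51 s, if anything falls off the work surface, if the arm or the gripper's body presses on something with over 40 N, if the wrist force passes 120 N, or if a joint passes its speed limit or range.

ROBOT

A 6-joint arm with a two-finger parallel gripper is mounted at the origin on the work surface. World frame = base frame: x ahead of the robot, y to its left, z up, the work surface at z = 0. Lengths are in mm, angles in degrees, forces in N, time in s.
With the tool pointing down it reaches from about 350 to 850 mm from the base axis. Payload 8.1 kg.
Tool frame: the origin (TCP) lies on the centre line of the jaws, within the pads' length; the fingertips stand 19 mm ahead of it and the grasp point (between the pads) is the TCP; z points along the fingers, y is the direction in which the jaws open and shut (so a half turn about z gives the same grasp; the last joint's range is limited). The gripper opens to 85 mm and grips with 20 to 120 N. Pads are 22 mm wide; open, the fingers measure 114 mm over their backs; the gripper's body (76 mm by 85 mm) begins 54 mm behind the grasp point. The pads swing forward as they close: fully open they stand 13 mm farther back than shut.
Start: joints at [67.529, 7.471, 85.268, -0, 87.261, -4.893], TCP at [181.184, 571.995, 250.292] pointing down, gripper open.
Joint ranges: [-169.43, 169.43], [-51.17, 129.36], [1.28, 143.12], [-76.62, 256.62], [0, 156.53], [-152.29, 152.29]. Speed limits (degrees/s): [136.94, 136.94, 159.86, 180, 180, 180].

INTERFACE

Orientations are given as [roll, pitch, yaw] about the fixed x, y, z axes, in that order (R = Rz(yaw) Ry(pitch) Rx(roll)).
In Python, from bench import r, viewer gives the robot as it stands.
- The arm moves only by the tool carry_out, never from a script. Its argument "commands" is a list that holds one entry, the list of rows, each a list of 7 numbers: the finger opening in mm, from 0 to 85.4, then the shift along the tool's x, y, z in mm, then the turn, a rotation vector about the tool's x, y, z in degrees. A call has 1 to 5 rows; each row is the pose to reach, as a shift and turn from the pose commanded when the call began, along the tool's axes at that moment; what a row does not reach only later rows make up. A row lasts 1/8 s, in which the tool goes at most 62.5 mm and 10.7 degrees, less where a joint would pass 70% of its speed; a pose out of reach is approached as far as the arm can. A call with a gripper value outside its range is refused whole. The fingers move at their own pace and stop on an object; "grip_force" is the grip in N (left out, the last holds). Time passes only in rows, so rows that repeat a pose let the fingers close. It gives the time, the measured TCP pose, the force and the opening at its end, in the units of the state.
- r.sense(): the state, without advancing time (a new reading comes with each control period).
- viewer.snapshot(name): name is "side" or "top" or "wrist"; returns the picture (420x560x3 uint8, red, green, blue); there is no depth.
- viewer.calibration(name): a dict with "camera_matrix" (3x3 intrinsics, pixels), "rvec" (rotation vector, rad) and "tvec" (3), from world to camera coordinates, as OpenCV has them. Camera axes: x right, y down, z forward; pixel columns grow to the right and rows downward; lengths in mm; the calibration is good to about 2 mm. The wrist camera is an equidistant fisheye: a pixel r from the principal point sees the ray r / f radians off the axis. A picture is of the moment at which its call begins: read the wrist's pose just before it. calibration takes no time and is no camera call; for the wrist camera it gives the pose at the moment of the call.
- r.hand_in(): hands the job in, once; it reports no verdict.
The state is a dict: "time": time; "joint_pos": joint angles; "qd": joint speeds; "joint_efforts": joint torques, N m; "tool_pos": TCP position; "tcp_rot": TCP orientation; "ft_force": force on the tool from outside, world axes, zero at the start; "wrist_torque": the same for the moment, N m; "finger_gap": finger opening in mm.
Only numpy, scipy, OpenCV 4.12 (cv2) and the standard library are available. Lean on these libraries where they do the work, as an engineer would, in place of code of your own. Each camera call takes 0.05 s, during which the arm holds its last target. There are 200 camera calls.

## Working session

There is one attempt and no reset: what is moved stays moved. The work goes in short steps, Python scripts to look and compute and a tool call to move; the robot and the scene stay as the last step left them, time stands still between calls to the robot, and variables do not carry over. Pictures are saved under pics/ and viewed, about 8 in all and at most 12, crops included, and the job is handed in when it is done.

Besides the shell and the picture viewer there is one more tool, called after "Emit:" as name(argument=value, ...) on one line, values as JSON. carry_out: Moves the arm, as the interface text tells. Its arguments: {"type":"object","properties":{"commands":{"type":"array","items":{"type":"array","items":{"type":"array","items":{"type":"number"}}}},"grip_force":{"type":"number"}},"required":["commands"]}

```bash
mkdir -p pics; python3 - <<'E'
from bench import r, viewer
import cv2,numpy as np
for n in ("side","top"):
    c=viewer.calibration(n); print(n,{k:np.round(v,3).tolist() for k,v in c.items()})
    im=viewer.snapshot(n); cv2.imwrite(f"pics/{n}0.png",im[:,:,::-1])
print(r.sense())
E
```

```text
side {'camera_matrix': [[400.655, 0.0, 282.557], [0.0, 400.655, 204.231], [0.0, 0.0, 1.0]], 'rvec': [2.2, -0.28, 0.155], 'tvec': [-507.134, 103.991, 832.991]}
top {'camera_matrix': [[395.682, 0.0, 278.406], [0.0, 395.682, 208.69], [0.0, 0.0, 1.0]], 'rvec': [1.904, -2.279, 0.279], 'tvec': [-4.374, 523.587, 830.907]}
{'time': 0.1, 'joint_pos': array([ 6.75272451e+01,  7.51237172e+00,  8.53254459e+01,  1.39011993e-03,
        8.72598026e+01, -4.89335988e+00]), 'qd': array([ 0.10706001, -0.01365049, -0.19735992,  0.05968024,  0.07796721,
        0.06220649]), 'joint_efforts': array([ 1.61020813e-03, -5.70957720e+01, -5.01939690e+01, -6.96659208e-05,
        8.24944640e-03, -3.01557179e-05]), 'tool_pos': array([181.00947229, 571.55169763, 249.30964286]), 'tcp_rot': array([-1.79902854e+02, -9.71049548e-03,  1.62420529e+02]), 'ft_force': array([-0.3414244 ,  0.41771675,  0.36177095]), 'wrist_torque': array([ 0.0473784 ,  0.00983184, -0.01296759]), 'finger_gap': 85.23569205071365}
```

View pics/top0.png

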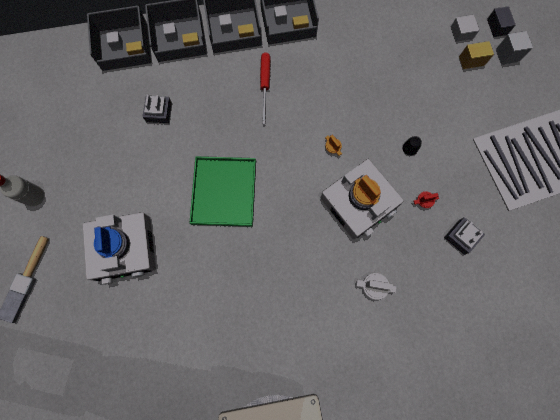

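View pics/side0.png

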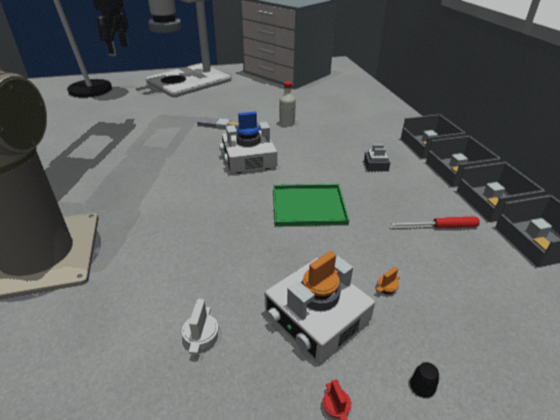

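The top view shows the orange cap on its lamp at about (367,192), the tray at (223,191), the blue lamp at (117,246) and a small orange decoy at (334,146). The side view shows the orange cap at (322,275), with claws at (300,297) and (343,271). Next I'll enlarge the cap in both views.

```bash
python3 - <<'E'
import cv2,numpy as np
a=cv2.imread("pics/top0.png")[150:245,315:411]; b=cv2.imread("pics/side0.png")[250:355,262:376]
f=lambda i,s:cv2.convertScaleAbs(cv2.resize(i,None,fx=s,fy=s,interpolation=cv2.INTER_CUBIC),alpha=1.4)
a=f(a,4);b=f(b,3.5)
h=max(a.shape[0],b.shape[0]); p=lambda i:cv2.copyMakeBorder(i,0,h-i.shape[0],0,0,0)
o=np.hstack([p(a),p(b)]);print(o.shape);cv2.imwrite("pics/crop1.png",o)
E
```

```text
(380, 783, 3)
```

View pics/crop1.png

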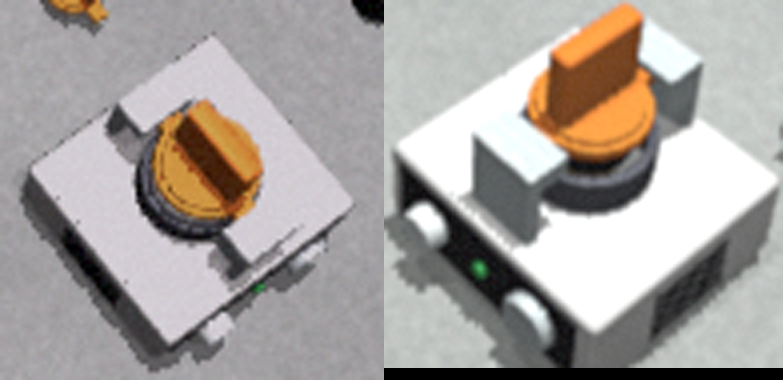

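```bash
cat >h.py <<'E'
import cv2,numpy as np
from bench import r, viewer
from scipy.optimize import least_squares
C={n:viewer.calibration(n) for n in("side","top")}
def back(n,uv,z):
    c=C[n];R=cv2.Rodrigues(np.array(c["rvec"]))[0];t=np.array(c["tvec"]).ravel();K=np.array(c["camera_matrix"])
    uv=np.atleast_2d(uv).astype(float);d=(R.T@np.linalg.inv(K)@np.c_[uv,np.ones(len(uv))].T).T;o=-R.T@t
    return o+d*((z-o[2])/d[:,2])[:,None]
def proj(n,P):
    c=C[n];return cv2.projectPoints(np.array(P,float),np.array(c["rvec"]),np.array(c["tvec"]),np.array(c["camera_matrix"]),None)[0][:,0]
E
python3 - <<'E'
from h import *
T=lambda a:np.array(a)/4+[315,150]
S=lambda a:(np.array(a)-[384,0])/3.5+[262,250]
bt=T([(212,37),(353,203),(168,343),(30,170)]);bs=S([(398,148),(595,335),(777,180)])
ct=T([(125,120),(235,250)])
print("box top",back("top",bt,60).round(1).tolist());print("box side",back("side",bs,60).round(1).tolist())
w=back("top",ct,90);print("claws",w.round(1).tolist())
bst=S([(552,50),(628,4),(642,14),(565,64)]);print("bar side",back("side",bst,146).round(1).tolist())
btt=T([(190,103),(207,99),(263,160),(246,180)]);print("bar top",back("top",btt,146).round(1).tolist())
d=w[1]-w[0];yaw0=np.arctan2(d[1],d[0])
c0=back("top",bt,60)[:,:2].mean(0)
def pts(p,hx,hy,z):
    c,s=np.cos(p[2]),np.sin(p[2]);return np.array([[p[0]+c*a-s*b,p[1]+s*a+c*b,z] for a in(-hx,hx) for b in(-hy,hy)])
def res(p,side=1,top=1):
    o=[]
    for n,uv,q in(("top",bt,pts(p,65,70,60)),("side",bs,pts(p,65,70,60)),("top",btt,pts(p,25,7,146)),("side",bst,pts(p,25,7,146))):
        if (n=="side" and not side) or (n=="top" and not top):continue
        m=proj(n,q);D=uv[:,None]-m[None];i=(D**2).sum(2).argmin(1);o.append(D[range(len(uv)),i].ravel())
    return np.concatenate(o)
for k in((1,1),(1,0),(0,1)):
    f=least_squares(res,[*c0,yaw0],args=k,x_scale=[10,10,.1],loss="soft_l1");print(k,f.x[:2].round(1),np.degrees(f.x[2]).round(1),f.fun.round(1).tolist())
im=cv2.imread("pics/top0.png");hsv=cv2.cvtColor(im,cv2.COLOR_BGR2HSV)
m=cv2.inRange(hsv,(45,120,40),(75,255,255));cs=max(cv2.findContours(m,0,2)[0],key=cv2.contourArea)
print("tray",back("top",cv2.boxPoints(cv2.minAreaRect(cs)),16).round(1).tolist())
E
```

```text
box top [[595.9, -325.6, 60.0], [483.3, -381.5, 60.0], [423.0, -259.3, 60.0], [535.3, -204.0, 60.0]]
box side [[424.2, -266.8, 60.0], [482.7, -388.1, 60.0], [594.5, -330.5, 60.0]]
claws [[546.3, -257.3, 90.0], [462.6, -300.2, 90.0]]
bar side [[486.6, -302.0, 146.0], [529.2, -282.8, 146.0], [533.1, -290.5, 146.0], [489.5, -311.5, 146.0]]
bar top [[533.0, -279.7, 146.0], [533.6, -289.0, 146.0], [495.9, -309.8, 146.0], [487.0, -298.6, 146.0]]
(1, 1) [ 510.5 -295.3] -153.8 [-1.2, 1.8, -2.3, 0.3, -0.9, -0.6, 0.3, 1.1, 2.4, 2.2, 0.1, 0.8, -2.6, 1.1, 0.5, -1.5, -0.4, 1.2, -1.8, -1.9, -0.9, -0.8, 1.4, 0.7, 0.7, 2.1, -1.8, 0.3, -1.3, -0.3]
(1, 0) [ 509.6 -296.8] -153.6 [2.8, 1.2, 0.0, -0.2, -2.5, 0.4, 1.6, -0.1, 0.9, 1.4, -1.5, -0.4, -1.1, -1.2]
(0, 1) [ 511.2 -293.5] -153.8 [-0.4, 1.9, -1.4, 0.5, -0.1, -0.4, 1.1, 1.2, 1.4, -1.4, 0.4, 1.4, -0.9, -1.8, 0.0, -0.6]
tray [[527.9, 114.6, 16.0], [698.4, 84.7, 16.0], [662.7, -65.7, 16.0], [494.1, -29.4, 16.0]]
```

```bash
cat >plan.py <<'E'
import numpy as np
from scipy.spatial.transform import Rotation as Ro
rot=lambda yaw:Ro.from_euler("xyz",[180,0,yaw],degrees=True).as_matrix()
def rows(start,way,gap):
    """start,way: (x,y,z,yaw) upright tool; prints calls of <=5 rows, returns final commanded pose after rounding"""
    s=np.array(start,float);way=[np.array(w,float) for w in way]
    for k in range(0,len(way),5):
        out=[];R=rot(s[3])
        for w in way[k:k+5]:
            d=np.round(R.T@(w[:3]-s[:3]),0);out.append([gap,*map(int,d),0,0,int(round(-(w[3]-s[3])))])
        print(out)
        s=np.r_[s[:3]+R@np.array(out[-1][1:4],float),s[3]-out[-1][6]]
    print("end",s.round(2).tolist());return s
E
python3 - <<'E'
from plan import *
s=[181.184,571.995,250.292,162.42]
N=20;rr=np.linspace(600,589.7,N+1);a=np.radians(np.linspace(72.42,-30.05,N+1));y=np.linspace(162.42,26.4,N+1);z=np.linspace(250,245,N+1)
rows(s,list(zip(rr*np.cos(a),rr*np.sin(a),z,y))[1:],50)
E
```

```text
[[50, -54, -3, 1, 0, 0, 7], [50, -107, -11, 1, 0, 0, 14], [50, -159, -23, 1, 0, 0, 20], [50, -209, -40, 1, 0, 0, 27], [50, -258, -61, 2, 0, 0, 34]]
[[50, -54, 5, 0, 0, 0, 7], [50, -107, 5, 0, 0, 0, 14], [50, -160, 0, 0, 0, 0, 20], [50, -212, -9, 1, 0, 0, 27], [50, -264, -23, 1, 0, 0, 34]]
[[50, -51, 12, 0, 0, 0, 7], [50, -104, 20, 0, 0, 0, 14], [50, -157, 23, 1, 0, 0, 20], [50, -210, 22, 1, 0, 0, 27], [50, -263, 16, 1, 0, 0, 34]]
[[50, -49, 19, 0, 0, 0, 7], [50, -100, 35, 1, 0, 0, 14], [50, -151, 45, 1, 0, 0, 20], [50, -204, 52, 1, 0, 0, 27], [50, -256, 53, 1, 0, 0, 34]]
end [510.69, -294.99, 245.29, 26.42]
```

Emit:
carry_out(commands=[[[50, -54, -3, 1, 0, 0, 7], [50, -107, -11, 1, 0, 0, 14], [50, -159, -23, 1, 0, 0, 20], [50, -209, -40, 1, 0, 0, 27], [50, -258, -61, 2, 0, 0, 34]]])

```text
time: 0.72
tool_pos: [409.9, 434.7, 247.8]
tcp_rot: [-180.0, 0.0, 128.2]
ft_force: [-0.7, 0.8, 0.6]
finger_gap: 50.0
```

Emit:
carry_out(commands=[[[50, -54, 5, 0, 0, 0, 7], [50, -107, 5, 0, 0, 0, 14], [50, -160, 0, 0, 0, 0, 20], [50, -212, -9, 1, 0, 0, 27], [50, -264, -23, 1, 0, 0, 34]]])

```text
time: 1.35
tool_pos: [555.2, 213.1, 246.6]
tcp_rot: [-179.9, 0.0, 94.2]
ft_force: [0.8, 0.0, 0.6]
finger_gap: 49.8
```

Emit:
carry_out(commands=[[[50, -51, 12, 0, 0, 0, 7], [50, -104, 20, 0, 0, 0, 14], [50, -157, 23, 1, 0, 0, 20], [50, -210, 22, 1, 0, 0, 27], [50, -263, 16, 1, 0, 0, 34]]])

```text
time: 1.98
tool_pos: [590.7, -47.9, 245.7]
tcp_rot: [-180.0, 0.0, 60.2]
ft_force: [0.6, 0.2, 0.3]
finger_gap: 49.7
```

Emit:
carry_out(commands=[[[50, -49, 19, 0, 0, 0, 7], [50, -100, 35, 1, 0, 0, 14], [50, -151, 45, 1, 0, 0, 20], [50, -204, 52, 1, 0, 0, 27], [50, -256, 53, 1, 0, 0, 34]]])

```text
time: 2.6
tool_pos: [509.7, -296.5, 244.7]
tcp_rot: [-180.0, 0.0, 26.2]
ft_force: [1.4, -0.2, 0.4]
finger_gap: 49.6
```

Emit:
carry_out(commands=[[[50, 0, 0, 0, 0, 0, 0], [50, 0, 0, 0, 0, 0, 0]]])

```text
time: 2.85
tool_pos: [510.6, -294.6, 244.9]
tcp_rot: [-179.9, -0.0, 26.4]
ft_force: [0.6, 0.3, 0.1]
finger_gap: 49.9
```

```bash
python3 - <<'E'
from h import *
c=viewer.calibration("wrist");print({k:np.round(v,4).tolist() for k,v in c.items()})
s=r.sense();print(s["time"],s["tool_pos"],s["tcp_rot"],s["ft_force"],s["finger_gap"],s["joint_pos"])
cv2.imwrite("pics/w1.png",viewer.snapshot("wrist")[:,:,::-1])
E
```

```text
{'camera_matrix': [[325.1923, 0.0, 279.706], [0.0, 325.1923, 211.6346], [0.0, 0.0, 1.0]], 'rvec': [-2.4383, 1.5094, 0.2386], 'tvec': [-489.6293, 271.1651, 476.268]}
2.85 [ 510.64611017 -294.64622923  244.8635876 ] [-1.79944537e+02 -4.00368039e-03  2.64413537e+01] [0.56338028 0.32813757 0.07048286] 49.8972731211972 [-3.49850549e+01  6.04224765e+00  8.73759550e+01  3.00952982e-02
  8.66285906e+01  2.85718073e+01]
```

View pics/w1.png

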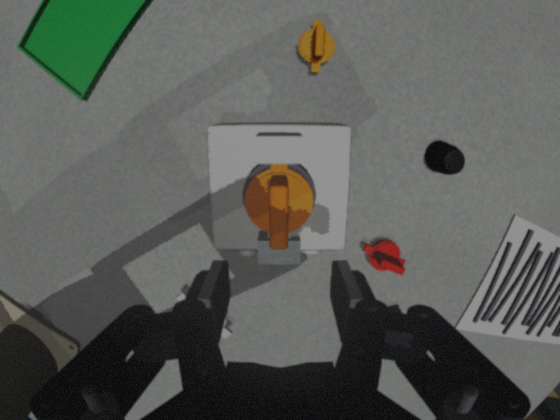

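```bash
cat >>h.py <<'E'
def wback(c,uv,z):
    K=np.array(c["camera_matrix"]);R=cv2.Rodrigues(np.array(c["rvec"]))[0];o=-R.T@np.array(c["tvec"]).ravel()
    q=cv2.fisheye.undistortPoints(np.array(uv,float).reshape(-1,1,2),K,np.zeros(4))[:,0]
    d=(R.T@np.c_[q,np.ones(len(q))].T).T
    return o+d*((z-o[2])/d[:,2])[:,None]
def wproj(c,P):
    return cv2.fisheye.projectPoints(np.array(P,float).reshape(-1,1,3),np.array(c["rvec"],float).reshape(3,1),np.array(c["tvec"],float).reshape(3,1),np.array(c["camera_matrix"]),np.zeros(4))[0][:,0]
def box(x,y,yaw,hx,hy,z):
    t=np.radians(yaw);c,s=np.cos(t),np.sin(t);return [[x+c*a-s*b,y+s*a+c*b,z] for a,b in((-hx,-hy),(hx,-hy),(hx,hy),(-hx,hy))]
E
python3 - <<'E'
from h import *
c=viewer.calibration("wrist");R=cv2.Rodrigues(np.array(c["rvec"]))[0];print("cam",(-R.T@np.array(c["tvec"]).ravel()).round(1))
im=cv2.imread("pics/w1.png");s=4;x0,y0=200,115
o=cv2.convertScaleAbs(cv2.resize(im[y0:265,x0:360],None,fx=s,fy=s,interpolation=cv2.INTER_CUBIC),alpha=1.3)
P=lambda L:((wproj(c,L)-[x0,y0]+.5)*s).astype(np.int32)
cv2.polylines(o,[P(box(510.6,-295,26.4,25,7,146))],1,(255,0,0));cv2.polylines(o,[P(box(510.6,-295,26.4,65,70,60))],1,(0,0,255))
cv2.imwrite("pics/w1c.png",o)
print("box",wback(c,[(208,125),(350,125),(346,249),(213,249)],60).round(1).tolist())
E
```

```text
cam [ 580.5 -257.9  369.7]
box [[538.4, -201.9, 60.0], [599.0, -323.5, 60.0], [485.3, -383.6, 60.0], [422.3, -257.6, 60.0]]
```

View pics/w1c.png

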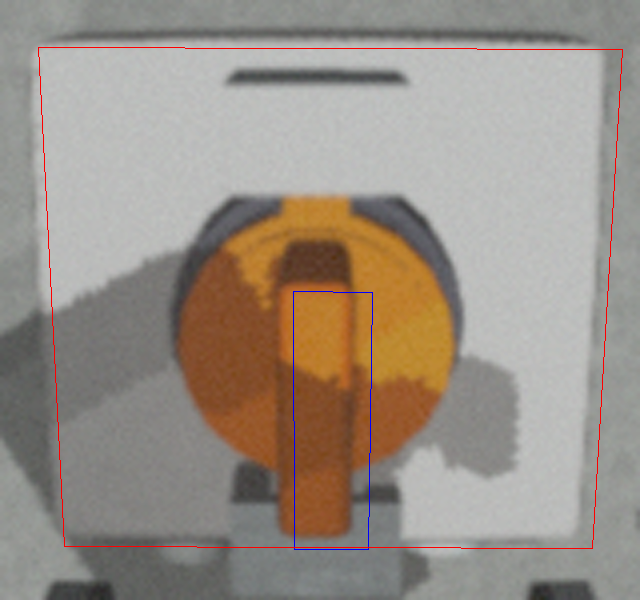

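The bar stands centred between the fingers, at crop column 315 (image 278.8) against a finger midline of about 280. It is parallel to tool x and sits about 1–2 mm toward +x. I'll descend with small corrections, then close.

Emit:
carry_out(commands=[[[50, 1, -0.5, 35, 0, 0, 0], [50, 1, -0.5, 70, 0, 0, 0], [50, 1, -0.5, 100, 0, 0, 0], [50, 1, -0.5, 118, 0, 0, 0], [50, 1, -0.5, 118, 0, 0, 0]]])

```text
time: 3.52
tool_pos: [511.0, -292.7, 125.9]
tcp_rot: [-179.9, 0.1, 26.5]
ft_force: [0.5, -0.2, 0.9]
finger_gap: 49.8
```

Emit:
carry_out(commands=[[[8, 0, 0, 0, 0, 0, 0], [8, 0, 0, 0, 0, 0, 0], [8, 0, 0, 0, 0, 0, 0], [8, 0, 0, 0, 0, 0, 0]]], grip_force=45)

```text
time: 4.03
tool_pos: [512.2, -294.6, 128.4]
tcp_rot: [179.9, -0.1, 26.4]
ft_force: [2.1, -0.5, 2.4]
finger_gap: 13.3
```

```bash
python3 - <<'E'
from h import *
s=r.sense();print({k:np.round(s[k],2) for k in("time","tool_pos","tcp_rot","ft_force","wrist_torque","finger_gap")})
E
```

```text
{'time': np.float64(4.03), 'tool_pos': array([ 512.21, -294.6 ,  128.41]), 'tcp_rot': array([ 1.7988e+02, -8.0000e-02,  2.6420e+01]), 'ft_force': array([ 2.08, -0.54,  2.37]), 'wrist_torque': array([-0.07, -0.41,  0.02]), 'finger_gap': np.float64(13.32)}
```

Gripped at 13.3 mm with only small side forces. Pressing down now.

Emit:
carry_out(commands=[[[8, 0, 0, 3, 0, 0, 0], [8, 0, 0, 6, 0, 0, 0], [8, 0, 0, 9, 0, 0, 0], [8, 0, 0, 9, 0, 0, 0], [8, 0, 0, 9, 0, 0, 0]]])

```text
time: 4.65
tool_pos: [511.6, -294.3, 118.5]
tcp_rot: [180.0, -0.0, 26.4]
ft_force: [3.3, -1.2, 4.3]
finger_gap: 13.5
```

```bash
python3 - <<'E'
from h import *
s=r.sense();print({k:np.round(s[k],2) for k in("time","tool_pos","tcp_rot","ft_force","wrist_torque","finger_gap")})
E
```

```text
{'time': np.float64(4.65), 'tool_pos': array([ 511.56, -294.28,  118.52]), 'tcp_rot': array([ 1.7997e+02, -1.0000e-02,  2.6420e+01]), 'ft_force': array([ 3.34, -1.15,  4.31]), 'wrist_torque': array([-0.36, -0.73, -0.02]), 'finger_gap': np.float64(13.5)}
```

Emit:
carry_out(commands=[[[8, 0, 0, 0, 0, 0, -6], [8, 0, 0, 0, 0, 0, -12], [8, 0, 0, 0, 0, 0, -18], [8, 0, 0, 0, 0, 0, -24], [8, 0, 0, 0, 0, 0, -30]]])

```text
time: 5.28
tool_pos: [510.6, -294.0, 118.0]
tcp_rot: [-179.9, 0.0, 56.6]
ft_force: [0.4, -1.6, 4.4]
finger_gap: 13.3
```

```bash
python3 - <<'E'
from h import *
s=r.sense();print({k:np.round(s[k],2) for k in("time","tool_pos","tcp_rot","ft_force","wrist_torque","finger_gap")})
E
```

```text
{'time': np.float64(5.28), 'tool_pos': array([ 510.64, -293.96,  117.98]), 'tcp_rot': array([-1.799e+02,  3.000e-02,  5.662e+01]), 'ft_force': array([ 0.41, -1.64,  4.44]), 'wrist_torque': array([-0.22, -0.14, -0.06]), 'finger_gap': np.float64(13.27)}
```

Low forces, so it is turning freely. I'll continue to 90°.

Emit:
carry_out(commands=[[[8, 0, 0, 0, 0, 0, -7], [8, 0, 0, 0, 0, 0, -14], [8, 0, 0, 0, 0, 0, -21], [8, 0, 0, 0, 0, 0, -28], [8, 0, 0, 0, 0, 0, -35]]])

```text
time: 5.9
tool_pos: [510.7, -293.9, 118.0]
tcp_rot: [-179.9, -0.0, 91.6]
ft_force: [1.1, -1.5, 4.6]
finger_gap: 13.4
```

Emit:
carry_out(commands=[[[8, 0, 0, 0, 0, 0, -7], [8, 0, 0, 0, 0, 0, -14], [8, 0, 0, 0, 0, 0, -21], [8, 0, 0, 0, 0, 0, -25], [8, 0, 0, 0, 0, 0, -25]]])

```text
time: 6.52
tool_pos: [510.7, -293.8, 118.0]
tcp_rot: [-179.9, -0.1, 116.4]
ft_force: [-0.4, -0.5, 4.0]
finger_gap: 13.6
```

```bash
python3 - <<'E'
from h import *
s=r.sense();print({k:np.round(s[k],2) for k in("time","tool_pos","tcp_rot","ft_force","wrist_torque","finger_gap")})
t=viewer.snapshot("top")[150:245,315:411];w=viewer.snapshot("wrist")[110:280,190:370]
f=lambda i:cv2.resize(i[:,:,::-1],(400,int(400*i.shape[0]/i.shape[1])),interpolation=cv2.INTER_CUBIC)
a,b=f(t),f(w);h=max(a.shape[0],b.shape[0]);p=lambda i:cv2.copyMakeBorder(i,0,h-i.shape[0],0,0,0)
cv2.imwrite("pics/turn.png",cv2.convertScaleAbs(np.hstack([p(a),p(b)]),alpha=1.4))
E
```

```text
{'time': np.float64(6.52), 'tool_pos': array([ 510.7 , -293.83,  117.96]), 'tcp_rot': array([-1.7994e+02, -8.0000e-02,  1.1639e+02]), 'ft_force': array([-0.38, -0.53,  3.98]), 'wrist_torque': array([-0.1 ,  0.02,  0.05]), 'finger_gap': np.float64(13.56)}
```

View pics/turn.png

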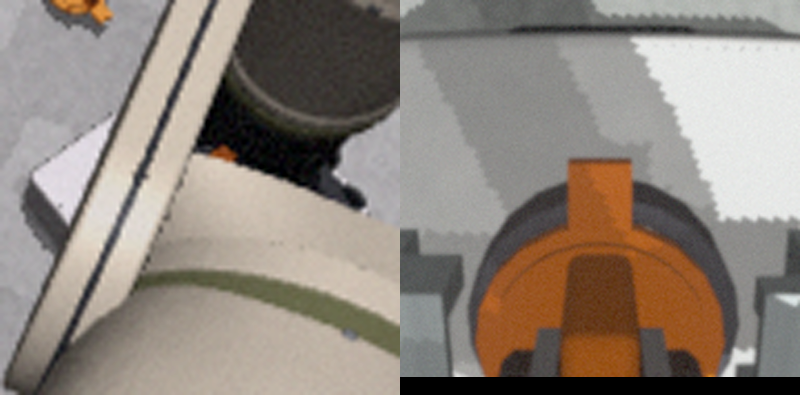

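The wrist view shows the lug (crop 600,195) turned 90° away from the two claws (at left and right). The cap is still gripped, so I'll lift straight up.

Emit:
carry_out(commands=[[[8, 0, 0, -5, 0, 0, 0], [8, 0, 0, -12, 0, 0, 0], [8, 0, 0, -20, 0, 0, 0], [8, 0, 0, -30, 0, 0, 0], [8, 0, 0, -42, 0, 0, 0]]])

```text
time: 7.25
tool_pos: [511.2, -293.8, 160.6]
tcp_rot: [-180.0, -0.0, 116.4]
ft_force: [0.7, -0.3, -1.7]
finger_gap: 13.6
```

Emit:
carry_out(commands=[[[8, 0, 0, -15, 0, 0, 0], [8, 0, 0, -35, 0, 0, 0], [8, 0, 0, -55, 0, 0, 0], [8, 0, 0, -65, 0, 0, 0], [8, 0, 0, -65, 0, 0, 0]]])

```text
time: 7.88
tool_pos: [511.9, -294.5, 226.7]
tcp_rot: [179.9, 0.1, 116.4]
ft_force: [0.6, -0.6, -1.4]
finger_gap: 13.5
```

```bash
python3 - <<'E'
from h import *
s=r.sense();print({k:np.round(s[k],2) for k in("time","tool_pos","tcp_rot","ft_force","wrist_torque","finger_gap")})
cv2.imwrite("pics/lift.png",viewer.snapshot("side")[:,:,::-1])
c=np.array([[527.9,114.6],[698.4,84.7],[662.7,-65.7],[494.1,-29.4]]);print("tray",c.mean(0))
from plan import *
st=[511.2,-293.6,226,116.42];en=[596,26,226,79.42]
t=np.linspace(0,1,11)[1:]
a0=np.arctan2(st[1],st[0]);a1=np.arctan2(en[1],en[0]);r0=np.hypot(*st[:2]);r1=np.hypot(*en[:2])
rows(st,[((r0+(r1-r0)*k)*np.cos(a0+(a1-a0)*k),(r0+(r1-r0)*k)*np.sin(a0+(a1-a0)*k),226,116.42-37*k) for k in t],8)
E
```

```text
{'time': np.float64(7.88), 'tool_pos': array([ 511.92, -294.46,  226.66]), 'tcp_rot': array([1.7994e+02, 1.1000e-01, 1.1642e+02]), 'ft_force': array([ 0.6 , -0.62, -1.4 ]), 'wrist_torque': array([ 0.02,  0.05, -0.06]), 'finger_gap': np.float64(13.54)}
tray [595.775  26.05 ]
[[8, 19, 28, 0, 0, 0, 4], [8, 39, 54, 0, 0, 0, 7], [8, 61, 79, 0, 0, 0, 11], [8, 84, 104, 0, 0, 0, 15], [8, 108, 126, 0, 0, 0, 18]]
[[8, 32, 13, 0, 0, 0, 4], [8, 63, 23, 0, 0, 0, 8], [8, 96, 32, 0, 0, 0, 12], [8, 129, 39, 0, 0, 0, 15], [8, 162, 44, 0, 0, 0, 19]]
end [595.79, 25.88, 226.0, 79.42]
```

View pics/lift.png

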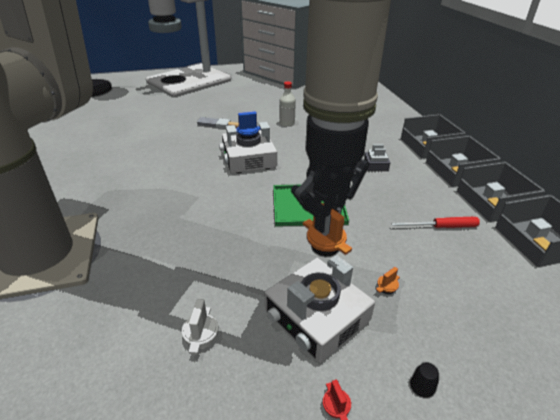

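The cap is lifted clear: it hangs at (328,235) and the open collar shows at (320,288). Next is carrying it over the tray.

Emit:
carry_out(commands=[[[8, 19, 28, 0, 0, 0, 4], [8, 39, 54, 0, 0, 0, 7], [8, 61, 79, 0, 0, 0, 11], [8, 84, 104, 0, 0, 0, 15], [8, 108, 126, 0, 0, 0, 18]]])

```text
time: 8.55
tool_pos: [575.9, -140.0, 223.8]
tcp_rot: [-179.9, -0.1, 98.3]
ft_force: [0.1, -0.2, -1.5]
finger_gap: 13.0
```

Emit:
carry_out(commands=[[[8, 32, 13, 0, 0, 0, 4], [8, 63, 23, 0, 0, 0, 8], [8, 96, 32, 0, 0, 0, 12], [8, 129, 39, 0, 0, 0, 15], [8, 162, 44, 0, 0, 0, 19]]])

```text
time: 9.18
tool_pos: [595.3, 26.6, 223.8]
tcp_rot: [-179.9, 0.0, 79.3]
ft_force: [0.4, 0.3, -1.2]
finger_gap: 13.6
```

Emit:
carry_out(commands=[[[8, 0, 0, 40, 0, 0, 0], [8, 0, 0, 80, 0, 0, 0], [8, 0, 0, 120, 0, 0, 0], [8, 0, 0, 145, 0, 0, 0], [8, 0, 0, 145, 0, 0, 0]]])

```text
time: 9.8
tool_pos: [592.9, 25.5, 76.4]
tcp_rot: [-179.6, 0.1, 79.4]
ft_force: [-0.5, 0.2, -1.7]
finger_gap: 13.7
```

```bash
python3 - <<'E'
from h import *
s=r.sense();print({k:np.round(s[k],2) for k in("time","tool_pos","tcp_rot","ft_force","wrist_torque","finger_gap")})
cv2.imwrite("pics/low.png",cv2.resize(viewer.snapshot("side")[90:290,180:440,::-1],None,fx=3,fy=3))
E
```

```text
{'time': np.float64(9.8), 'tool_pos': array([592.86,  25.52,  76.36]), 'tcp_rot': array([-1.7958e+02,  6.0000e-02,  7.9420e+01]), 'ft_force': array([-0.49,  0.2 , -1.67]), 'wrist_torque': array([0.01, 0.03, 0.01]), 'finger_gap': np.float64(13.69)}
```

View pics/low.png

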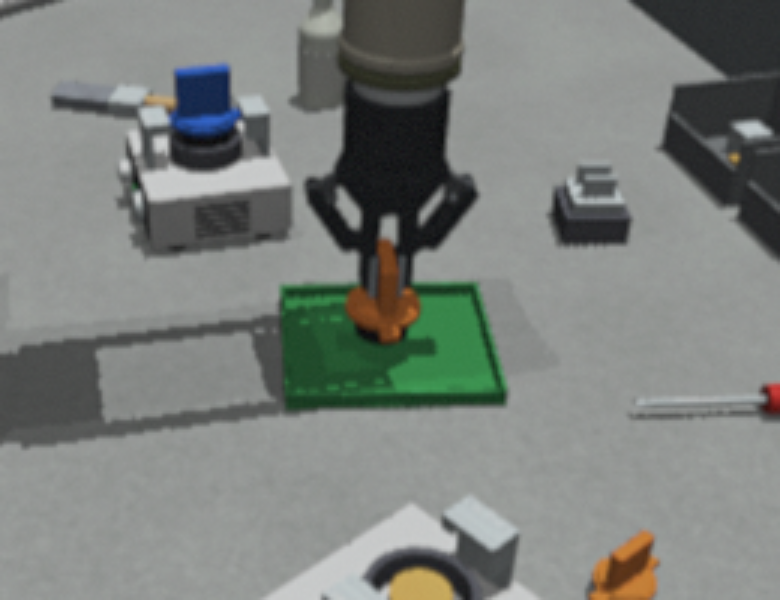

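The cap is upright, low over the tray centre (crop 385,335). I'll settle, then lower in small steps until contact.

Emit:
carry_out(commands=[[[8, 0, 0, 4, 0, 0, 0], [8, 0, 0, 8, 0, 0, 0], [8, 0, 0, 12, 0, 0, 0], [8, 0, 0, 15, 0, 0, 0], [8, 0, 0, 15, 0, 0, 0]]])

```text
time: 10.48
tool_pos: [595.7, 25.4, 64.9]
tcp_rot: [-180.0, 0.0, 79.4]
ft_force: [-0.3, -0.4, -1.1]
finger_gap: 13.3
```

Emit:
carry_out(commands=[[[8, 0, 0, 1, 0, 0, 0], [8, 0, 0, 2, 0, 0, 0], [8, 0, 0, 3, 0, 0, 0], [8, 0, 0, 3, 0, 0, 0], [8, 0, 0, 3, 0, 0, 0]]])

```text
time: 11.1
tool_pos: [596.0, 25.4, 62.3]
tcp_rot: [-180.0, 0.0, 79.4]
ft_force: [-0.9, -0.9, -1.3]
finger_gap: 13.0
```

Emit:
carry_out(commands=[[[8, 0, 0, 1, 0, 0, 0], [8, 0, 0, 2, 0, 0, 0], [8, 0, 0, 3, 0, 0, 0], [8, 0, 0, 3, 0, 0, 0]]])

```text
time: 11.6
tool_pos: [596.0, 25.4, 59.3]
tcp_rot: [180.0, -0.0, 79.4]
ft_force: [0.7, -0.9, -1.4]
finger_gap: 13.5
```

Emit:
carry_out(commands=[[[8, 0, 0, 1, 0, 0, 0], [8, 0, 0, 1, 0, 0, 0], [8, 0, 0, 1, 0, 0, 0]]])

```text
time: 11.98
tool_pos: [596.1, 25.4, 59.2]
tcp_rot: [180.0, 0.0, 79.4]
ft_force: [-4.5, 0.6, 8.0]
finger_gap: 13.1
```

Contact at 8 N. Releasing and backing off upward.

Emit:
carry_out(commands=[[[22, 0, 0, 0, 0, 0, 0], [30, 0, 0, 0, 0, 0, 0], [45, 0, 0, 0, 0, 0, 0], [50, 0, 0, 0, 0, 0, 0]]])

```text
time: 12.48
tool_pos: [596.0, 25.4, 58.2]
tcp_rot: [-180.0, -0.0, 79.4]
ft_force: [-0.5, -0.6, -0.2]
finger_gap: 50.2
```

Emit:
carry_out(commands=[[[50, 0, 0, -10, 0, 0, 0], [50, 0, 0, -30, 0, 0, 0], [50, 0, 0, -70, 0, 0, 0], [50, 0, 0, -120, 0, 0, 0], [50, 0, 0, -150, 0, 0, 0]]])

```text
time: 13.1
tool_pos: [597.4, 25.4, 213.7]
tcp_rot: [179.7, -0.0, 79.4]
ft_force: [0.4, -0.8, 0.7]
finger_gap: 50.1
```

Emit:
carry_out(commands=[[[50, 0, 0, 0, 0, 0, 0], [50, 0, 0, 0, 0, 0, 0], [50, 0, 0, 0, 0, 0, 0], [50, 0, 0, 0, 0, 0, 0]]])

```text
time: 13.6
tool_pos: [595.3, 25.4, 207.0]
tcp_rot: [-179.9, 0.0, 79.4]
ft_force: [-0.6, -0.8, 0.3]
finger_gap: 50.1
```

```bash
python3 - <<'E'
from h import *
s=r.sense();print({k:np.round(s[k],2) for k in("time","tool_pos","ft_force","finger_gap")})
a=viewer.snapshot("side")[90:290,180:440,::-1];b=viewer.snapshot("wrist")[:,:,::-1]
cv2.imwrite("pics/end.png",np.hstack([cv2.resize(a,(400,308)),cv2.resize(b,(400,308))]))
E
```

```text
{'time': np.float64(13.6), 'tool_pos': array([595.26,  25.42, 206.96]), 'ft_force': array([-0.58, -0.81,  0.28]), 'finger_gap': np.float64(50.13)}
```

View pics/end.png

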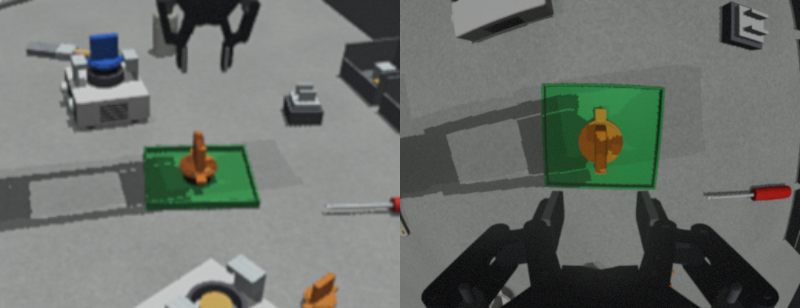

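The cap stands upright near the middle of the tray (side crop 198,165; wrist crop 600,142). The gripper is clear and the blue cap is where it was.

```bash
python3 -c "
from bench import r
print(r.hand_in())"
```

```text
the job is handed in; nothing more can be done
None
```

I pressed the orange cap down about 9 mm and turned it 90° anticlockwise. I then lifted it straight out, stood it in the green tray at about (596, 25) mm, and handed the job in. The hand-in reported no verdict.

- **Cap in the tray:** the last side and wrist pictures show it upright, bar up, near the middle of the tray and released. It touched down with about 8 N.
- **Forces and time:** readings taken between moves stayed under about 5 N while pressing and turning. The job took about 14 s of the 51 s allowed.
- **Blue cap:** it looks unmoved in the pictures. I never went near it, but I did not measure its position again.
- **Disagreements:** the fixed and wrist cameras disagreed by 2–3 mm on the cap's position. I used the finger symmetry in the wrist picture for the sideways position and a compromise between the cameras along the bar. The height reading also varied by 1–3 mm just after moves, and the finger gap read about 13.5 mm on the 14 mm bar.

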